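Set a weld root gap with a feeler gauge

TASK

Take the gap gauge from its holder and gently work its blade straight down into the root gap between the two bevelled plates until its flange rests on them, so that the blade spreads the sliding plate to a snug fit on the 6 mm blade: light drag, hardly any slack, and never forced (stay below about 30 N). Then draw the gauge straight out, leaving the gap as set, and put it fully back down in its holder, upright; leave the tape measure, square and hammer alone.

Things in the scene. Friction and masses are not known exactly. Their poses are not given: they have to be found in the camera images.
- jig: Grey fit-up jig fixed on the table, base 130 x 240 x 12 mm, with two rails along its y (12 mm wide, at x = +-40 mm, top 30 mm up; free between them down to the base) and a 42 mm high stop bar at each y end. Origin: centre of the underside; z up. On the rails lie two bevelled steel plates, 100 (x) x 60 (y) x 24 mm thick, from 30 to 54 mm above the table; the gap between them runs along x.
- root_gap (a point): Point on the jig's centre line at plate-top height, 54 mm above the table, jig's axes. The -y plate is clamped, never moves, but was set by eye: its root face lies up to 8 mm to either side (y) of this point, so find the gap by sight or touch. Root faces are vertical from 30 to 38 mm above the table; above, each edge leans back 11 mm over 16 mm, forming a V.
- moving_plate (a joint): Root gap in m: distance between the two root faces; grows as the +y plate slides towards the jig's +y. Starts at 1.5 to 4 mm, too tight for the 6 mm blade; opens to 28 mm. The plate slides against about 5 N of friction, has no spring and stays where it is left; pressing it sideways with the blade overspreads it; it can be pushed back.
- gauge: Gap gauge, loose, 0.08 to 0.17 kg, upright in its holder. Origin: centre of the flange's underside; z up; x along the blade's width, y through its thickness. Black handle 36 (x) x 14 mm (y), from 4 to 54 mm above the origin. Flange 44 (x) x 42 (y) x 4 mm. When home the flange's underside rests on the plates' tops (54 mm above the table).
- gauge_foot (a point): Lower end of the gauge's blade, 40 mm below the gauge's origin. The steel blade is 30 mm wide (x) and 6 mm thick (y) for 28 mm below the flange, then tapers evenly over 12 mm to this foot, 2 mm thick, with which it wedges the plates apart.
- holder: Aluminium block fixed on the table, 66 mm (x) by 50 mm (y) by 45 mm high, with a slot open at the top, 35 mm (x) by 11 mm (y), 41 mm deep. Origin: centre of the underside, z up. The gauge hangs in the slot by its flange, its x axis along the holder's x.
- holder_top (a point): Centre of the slot's mouth on the holder's top face, 45 mm above the table; the gauge's origin is here when it is seated.
- tape: Yellow and black tape measure, loose bystander, 70 x 42 x 64 mm; origin under its centre.
- square: Steel L-shaped square lying flat, loose bystander, legs 150 and 114 mm, 6 mm thick; origin under the corner.
- chipper: Hammer with a wooden handle lying flat, loose bystander, 260 mm long; origin under it, near the middle.
Things that resemble listed ones, but are neither listed nor needed, are in the scene too. Leave any blue or pink look-alike of the gauge alone.

How it is judged:
By the outcome, as a careful person would: the job done as asked, in the order asked, and still so for the second after the job is handed in, with the robot touching nothing.
It also fails if it takes over 61 s, if anything falls off the work surface, if the arm or the gripper's body presses on something with over 40 N, if the wrist force passes 120 N, or if a joint passes its speed limit or range.

ROBOT

A 6-joint arm with a two-finger parallel gripper is mounted at the origin on the work surface. World frame = base frame: x ahead of the robot, y to its left, z up, the work surface at z = 0. Lengths are in m, angles in degrees, forces in N, time in s.
With the tool pointing down it reaches from about 0.35 to 0.875 m from the base axis. Payload 15.5 kg.
Tool frame: the origin (TCP) lies at the very end of the fingers, on their centre line; the grasp point (between the pads) lies 19 mm behind it; x points along the fingers, z is the direction in which the jaws open and shut, and the axes are right-handed (so a half turn about x gives the same grasp; the last joint's range is limited). The gripper opens to 85 mm and grips with 20 to 120 N. Pads are 22 mm wide; open, the fingers measure 114 mm over their backs; the gripper's body (76 mm by 85 mm) begins 54 mm behind the grasp point. The pads swing forward as they close: fully open they stand 13 mm farther back than shut.
Start: joints at [-5.472, 28.281, 77.091, -0, 74.628, -5.472], TCP at [0.625, 0, 0.231] pointing down, gripper open.
Joint ranges: [-166.48, 166.48], [-47.26, 123.95], [12.59, 153.08], [-70.14, 250.14], [6.76, 159.57], [-176.63, 176.63]. Speed limits (degrees/s): [108.29, 108.29, 147.25, 172.46, 172.46, 172.46].

INTERFACE

Orientations are given as a 3x3 rotation matrix whose columns are the frame's x, y, z axes.
In Python, from station import observe, cams, ctrl gives the robot as it stands. The module is installed in compiled form; this text tells all that it offers.
- The arm moves only by the tool drive_tool, never from a script. Its argument "increments" is text: rows parted by semicolons, each of 7 numbers parted by spaces: the turn, a rotation vector about the tool's x, y, z in degrees, then the shift along the tool's x, y, z in mm, then the opening, from 0 (shut) to 1 (fully open). A call has 1 to 10 rows; each row shifts and turns the commanded pose from where the row before left it, along the tool's axes as they then stand; what a row does not reach is not made up. A row lasts 1/12 s, in which the tool goes at most 41.7 mm and 7.16 degrees, less where a joint would pass 70% of its speed; a pose out of reach is approached as far as the arm can. A call is refused whole if a number of a shift passes 41.7 or a number of a turn 7.16, either way. A call with a gripper value outside its range is refused whole. The fingers move at their own pace and stop on an object; "force" is the grip in N (left out, the last holds). Time passes only in rows, so rows that do not move let the fingers close. It gives the time, the measured TCP pose, the force and the opening at its end, in the units of the state.
- observe(): the state, without advancing time (a new reading comes with each control period).
- cams.read_camera(name): name is "scene" or "side" or "wrist"; returns (picture, depth): 420x560x3 uint8, red, green, blue; 420x560 float32, m along the optical axis (not along the pixel's ray), 0 where there is no reading.
- cams.camera_params(name): a dict with "fx", "fy", "cx", "cy" (pixels), "k1" (the pictures are not rectified: a ray, as slopes to the right and down, at radius r is drawn at 1 + k1 r^2 times it, then the intrinsics apply), "world_to_cam" (4x4, takes a point from world to camera coordinates); the wrist camera has in their place "tool_from_camera" (4x4, takes a point from camera to tool coordinates, whose origin is the TCP and whose axes are the tool frame's). Camera axes: x right, y down, z forward; pixel columns grow to the right and rows downward; lengths in m; the calibration is good to about 2 mm. A picture is of the moment at which its call begins: read the wrist's pose just before it. camera_params takes no time and is no camera call.
- ctrl.sign_off(): hands the job in, once; it reports no verdict.
The state is a dict: "t": time; "joint_positions": joint angles; "qd": joint speeds; "joint_torque": joint torques, N m; "tcp_pos": TCP position; "tcp_rot": TCP orientation; "force": force on the tool from outside, world axes, zero at the start; "torque": the same for the moment, N m; "grip_width": finger opening in m.
Only numpy, scipy, OpenCV 4.12 (cv2) and the standard library are available. Lean on these libraries where they do the work, as an engineer would, in place of code of your own. Each camera call takes 0.05 s, during which the arm holds its last target. There are 200 camera calls.

## Working session

There is one attempt and no reset: what is moved stays moved. The work goes in short steps, Python scripts to look and compute and a tool call to move; the robot and the scene stay as the last step left them, time stands still between calls to the robot, and variables do not carry over. Pictures are saved under pics/ and viewed, about 8 in all and at most 12, crops included, and the job is handed in when it is done.

Besides the shell and the picture viewer there is one more tool, called as name(argument=value, ...), one argument or row to a line, values as JSON. drive_tool: Moves the arm, as the interface text tells. Its arguments: {"type":"object","properties":{"increments":{"type":"string"},"force":{"type":"number"}},"required":["increments"]}

```bash
mkdir -p pics
cat > h.py <<'E'
import numpy as np, cv2
from station import observe, cams, ctrl
def shot(n):
    s=observe(); im,d=cams.read_camera(n); p=cams.camera_params(n)
    if n=="wrist":
        T=np.eye(4);T[:3,:3]=s["tcp_rot"];T[:3,3]=s["tcp_pos"];C=T@np.array(p["tool_from_camera"])
    else: C=np.linalg.inv(np.array(p["world_to_cam"]))
    return im,d,p,C
def rays(uv,p,C):
    uv=np.asarray(uv,float).reshape(-1,1,2)
    K=np.array([[p["fx"],0,p["cx"]],[0,p["fy"],p["cy"]],[0,0,1.]])
    n=cv2.undistortPoints(uv,K,np.array([p["k1"],0,0,0.]))[:,0]
    return C[:3,3],np.c_[n,np.ones(len(n))]@C[:3,:3].T
def onplane(uv,z,p,C):
    o,r=rays(uv,p,C); return o+r*((z-o[2])/r[:,2])[:,None]
def cloud(d,p,C):
    h,w=d.shape; uv=np.stack(np.meshgrid(np.arange(w),np.arange(h)),-1).reshape(-1,2)
    o,r=rays(uv,p,C); P=o+r*d.reshape(-1,1); P[d.ravel()==0]=np.nan
    return P.reshape(h,w,3)
def save(n,im): cv2.imwrite(f"pics/{n}.png",im[...,::-1])
E
python3 - <<'E'
from h import *
np.set_printoptions(precision=4,suppress=True)
for n in ["scene","side","wrist"]:
    im,d,p,C=shot(n); save(n+"0",im); np.savez(n+"0.npz",im=im,d=d,C=C,P=cloud(d,p,C)); print(n,p,C)
print(observe())
E
```

```text
scene {'fx': 532.9909717817407, 'fy': 532.9909717817407, 'cx': 279.74794781069374, 'cy': 209.65474048127763, 'k1': -0.028745720983147725, 'world_to_cam': array([[-0.4828,  0.8757, -0.0059,  0.3094],
       [ 0.5309,  0.2873, -0.7972, -0.2789],
       [-0.6965, -0.388 , -0.6036,  1.3952],
       [ 0.    ,  0.    ,  0.    ,  1.    ]])} [[-0.4828  0.5309 -0.6965  1.2692]
 [ 0.8757  0.2873 -0.388   0.3507]
 [-0.0059 -0.7972 -0.6036  0.6217]
 [ 0.      0.      0.      1.    ]]
side {'fx': 383.16748804840165, 'fy': 383.16748804840165, 'cx': 279.3209087715093, 'cy': 212.67213409101512, 'k1': -0.07272563193082329, 'world_to_cam': array([[ 0.8843, -0.4665, -0.0198, -0.5448],
       [-0.3019, -0.539 , -0.7863,  0.2201],
       [ 0.3561,  0.7013, -0.6175,  0.6133],
       [ 0.    ,  0.    ,  0.    ,  1.    ]])} [[ 0.8843 -0.3019  0.3561  0.3299]
 [-0.4665 -0.539   0.7013 -0.5656]
 [-0.0198 -0.7863 -0.6175  0.541 ]
 [ 0.      0.      0.      1.    ]]
wrist {'fx': 292.7119737397186, 'fy': 292.7119737397186, 'cx': 277.4121252884907, 'cy': 205.8293177130972, 'k1': -0.0066946565062779295, 'tool_from
[... 171 characters left out ...]
 0.    ,  1.    ]])} [[ 1.     -0.     -0.0013  0.6249]
 [-0.0004 -0.946  -0.3242  0.084 ]
 [-0.0012  0.3242 -0.946   0.3721]
 [ 0.      0.      0.      1.    ]]
{'t': 0.15, 'joint_positions': array([-5.4724, 28.3049, 77.1174, -0.0004, 74.6275, -5.4701]), 'qd': array([ 0.0875, -0.1529, -0.09  , -0.0927,  0.0808, -0.0218]), 'joint_torque': array([  0.0005, -88.2539, -38.4067,  -0.0002,   0.007 ,  -0.    ]), 'tcp_pos': array([0.6247, 0.    , 0.2309]), 'tcp_rot': array([[-0.0009,  0.    ,  1.    ],
       [ 0.0001,  1.    , -0.    ],
       [-1.    ,  0.0001, -0.0009]]), 'force': array([ 0.0748, -0.1639, -0.1435]), 'torque': array([-0.0138, -0.024 ,  0.035 ]), 'grip_width': 0.08488242926059086}
```

View pics/scene0.png

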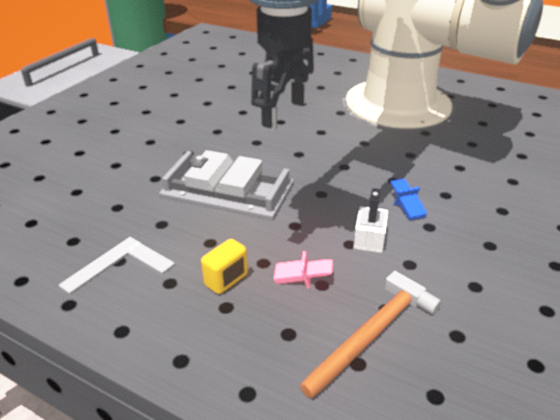

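View pics/wrist0.png

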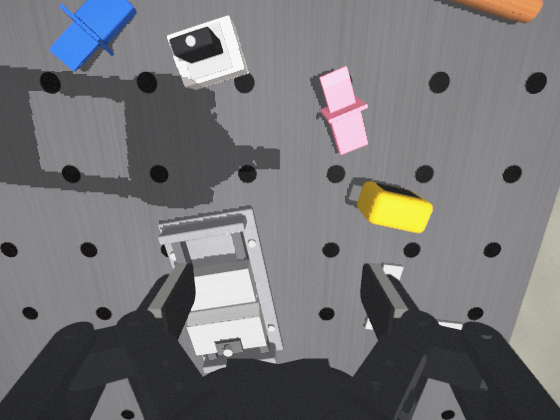

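The scene view shows the black gauge in its holder (372,215) and the jig at (228,180). In the wrist view the holder is at (207,52), the jig at (220,290), with the clamp screw on the -y plate at (228,352). The bystanders and the blue and pink look-alikes are clear of both. Next I measure with the wrist depth.

Run:
```python
from h import *
np.set_printoptions(precision=4,suppress=True)
def rect(P,name):
    P=P[~np.isnan(P[:,0])]
    (c,sz,a)=cv2.minAreaRect((P[:,:2]*1000).astype(np.float32)); print(name,len(P),"c",np.round(c,1),"size",np.round(sz,1),"ang",round(a,1),"z",np.round(np.percentile(P[:,2],[5,50,95])*1000,1))
for n in ["wrist","scene","side"]:
    z=np.load(n+"0.npz");P=z["P"];im=z["im"].astype(int);Z=P[...,2]
    if n=="wrist":
        print("corner z", Z[5,300],Z[100,300],Z[200,300])
        H=(P[...,0]<.56)&(P[...,0]>.38)&(P[...,1]>.1)&(im.max(2)-im.min(2)<40)
        J=(P[...,0]>.45)&(P[...,0]<.66)&(P[...,1]<.1)&(P[...,1]>-.2)
        print(P[52,225],P[41,190],P[290,225],P[335,225])
    else:
        w=np.load("wrist0.npz")["P"]; h=w[52,225];j=w[290,225]
        H=np.linalg.norm(P[...,:2]-h[:2],axis=2)<.06; J=np.linalg.norm(P[...,:2]-j[:2],axis=2)<.14
    def big(m):
        k,l,st,_=cv2.connectedComponentsWithStats(m.astype(np.uint8)); 
        return [l==i for i in np.argsort(-st[1:,4])[:3]+1 if st[i,4]>60]
    for m in big(H&(abs(Z-.047)<.006)): rect(P[m],n+" holdertop")
    for m in big(H&(Z>.085)&(Z<.13)): rect(P[m],n+" handle")
    for m in big(J&(abs(Z-.054)<.004)): rect(P[m],n+" plate")
```

```text
corner z -0.0026299021324310834 -0.0014079392003863989 -0.001937090427410415
[0.5725 0.1345 0.0483] [0.552  0.1349 0.0985] [ 0.5573 -0.1395  0.0527] [ 0.553  -0.2113  0.0529]
wrist holdertop 842 c [538.8 116.8] size [29.6 41.5] ang 87.3 z [42.7 46.6 49.1]
wrist holdertop 207 c [537.  154.2] size [47.5  9.1] ang 10.5 z [42.3 44.  48.5]
wrist handle 657 c [548.2 133.8] size [28.  14.2] ang 15.9 z [89.2 97.6 99. ]
wrist plate 1994 c [ 548.7 -138.8] size [87.2 50.5] ang 10.4 z [51.5 52.6 53.7]
wrist plate 682 c [ 552.4 -191.5] size [101.4  21.1] ang 3.3 z [50.4 52.5 53.6]
scene holdertop 608 c [552.8 134.8] size [68.2 50.1] ang 15.8 z [43.3 47.8 51.7]
scene handle 159 c [552.7 134.8] size [39.1 14. ] ang 15.8 z [ 87.7  99.4 101.4]
scene plate 803 c [ 543.  -142.7] size [105.9  53.7] ang 10.2 z [51.8 55.2 56.9]
scene plate 731 c [ 554.9 -212. ] size [103.6  57.1] ang 10.2 z [51.3 55.  57.1]
side holdertop 309 c [553.6 133.1] size [68.3 51.2] ang 15.8 z [42.2 45.6 50.2]
side handle 135 c [553.7 132.7] size [36.8 14.4] ang 14.8 z [86.4 95.1 99.4]
side plate 1297 c [ 556.8 -214.9] size [102.7  50.9] ang 9.8 z [51.5 53.1 54.8]
side plate 1281 c [ 543.4 -143.3] size [100.9  54.9] ang 10.1 z [51.3 53.4 54.7]
```

Run:
```python
from h import *
a=cv2.imread("pics/wrist0.png")[0:110,140:270]; b=cv2.imread("pics/wrist0.png")[200:375,150:290]
cv2.imwrite("pics/c0.png",np.hstack([cv2.resize(a,(390,330),interpolation=cv2.INTER_CUBIC),cv2.resize(b,(264,330),interpolation=cv2.INTER_CUBIC)]))
```

```text
(no output)
```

View pics/c0.png

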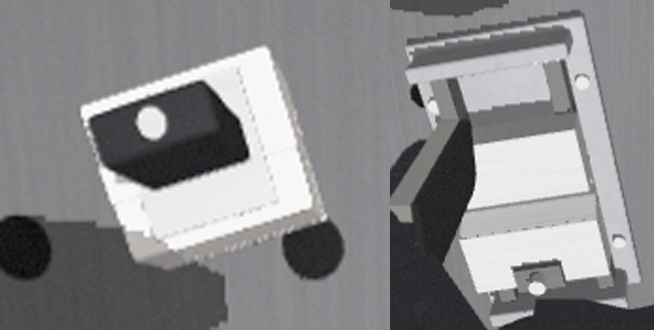

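The crop shows the holder at about 15.8° yaw and the jig at about 10°, with the clamp at its -y end, so the jig's +y points to world +y. All three cameras put the holder at (0.553, 0.134). I move above it and turn the jaws across the handle's thickness.

drive_tool(
  increments="0 0 0 4 13.4 -7.2 1;0 0 0 4 13.4 -7.2 1;0 0 0 4 13.4 -7.2 1;0 0 0 4 13.4 -7.2 1;0 0 0 4 13.4 -7.2 1;0 0 0 4 13.4 -7.2 1;0 0 0 4 13.4 -7.2 1;0 0 0 4 13.4 -7.2 1;0 0 0 4 13.4 -7.2 1;0 0 0 4 13.4 -7.2 1",
)

```text
t: 0.98
tcp_pos: [0.5522, 0.1354, 0.1909]
tcp_rot: [[0.0, -0.0, 1.0], [0.0, 1.0, 0.0], [-1.0, 0.0, 0.0]]
force: [0.6, 0.3, -1.4]
grip_width: 0.0855
```

drive_tool(
  increments="7 0 0 0 0 0 1;7 0 0 0 0 0 1;7 0 0 0 0 0 1;7 0 0 0 0 0 1;7 0 0 0 0 0 1;7 0 0 0 0 0 1;7 0 0 0 0 0 1;7 0 0 0 0 0 1;7 0 0 0 0 0 1;7 0 0 0 0 0 1",
)

```text
t: 1.82
tcp_pos: [0.5527, 0.1347, 0.191]
tcp_rot: [[-0.0, 0.942, 0.336], [-0.0, 0.336, -0.942], [-1.0, -0.0, 0.0]]
force: [-0.2, -0.8, -0.0]
grip_width: 0.0857
```

drive_tool(
  increments="4.2 0 0 0 0 0 1;0 0 0 0 0 0 1;0 0 0 0 0 0 1",
)

```text
t: 2.07
tcp_pos: [0.5527, 0.1345, 0.1911]
tcp_rot: [[-0.0, 0.961, 0.275], [-0.0, 0.275, -0.961], [-1.0, -0.0, 0.0]]
force: [-0.3, 0.1, -1.3]
grip_width: 0.0852
```

```bash
cat >> h.py <<'E'
def yawz(R): return np.degrees(np.arctan2(R[1,2],R[0,2]))
def rect(P,name):
    P=P[~np.isnan(P[:,0])]
    if len(P)<20: print(name,"none"); return
    (c,sz,a)=cv2.minAreaRect((P[:,:2]*1000).astype(np.float32)); print(name,len(P),"c",np.round(c,1),"size",np.round(sz,1),"ang",round(a,1),"z",np.round(np.percentile(P[:,2],[5,50,95])*1000,1))
E
python3 - <<'E'
from h import *
np.set_printoptions(precision=4,suppress=True)
s=observe();print(s["t"],s["tcp_pos"],s["tcp_rot"],yawz(s["tcp_rot"]),s["joint_positions"])
im,d,p,C=shot("wrist");save("w1",im);P=cloud(d,p,C)
near=np.linalg.norm(P[...,:2]-[.553,.134],axis=2)<.05
rect(P[near&(P[...,2]>.09)&(P[...,2]<.105)],"handletop"); rect(P[near&(abs(P[...,2]-.046)<.006)],"holdertop")
E
```

```text
2.0667 [0.5527 0.1345 0.1911] [[-0.0001  0.9614  0.2751]
 [-0.      0.2751 -0.9614]
 [-1.     -0.0001  0.    ]] -74.03397306239842 [ 7.6625 26.236  88.0376 -0.0009 65.7312 81.6969]
handletop 672 c [552.7 135.3] size [36.1 13.7] ang 15.5 z [95.5 97.6 98.7]
holdertop 2287 c [552.5 135.4] size [66.1 50.2] ang 15.7 z [42.6 45.8 48.5]
```

View pics/w1.png

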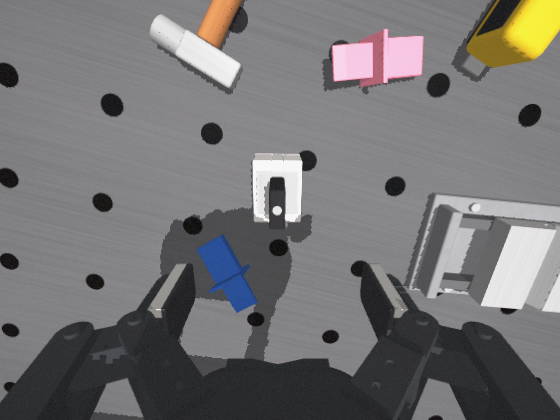

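The handle is at (277,195), centred between the open jaws, and the measured sizes match (36.1 x 13.7, 66 x 50). The blue look-alike at (225,275) is clear of the fingers. Descending and gripping.

drive_tool(
  increments="0 0 0 16 0 0 1;0 0 0 16 0 0 1;0 0 0 16 0 0 1;0 0 0 16 0 0 1;0 0 0 16 0 0 1;0 0 0 16 0 0 1;0 0 0 14 0 0 1;0 0 0 12 0 0 1;0 0 0 8 0 -0.5 1;0 0 0 4 0 0 1",
)

```text
t: 2.95
tcp_pos: [0.5524, 0.1346, 0.0562]
tcp_rot: [[-0.001, 0.962, 0.274], [-0.0, 0.274, -0.962], [-1.0, -0.001, -0.0]]
force: [-0.4, 0.1, 1.0]
grip_width: 0.0856
```

drive_tool(
  increments="0 0 0 0 0 0 0;0 0 0 0 0 0 0;0 0 0 0 0 0 0;0 0 0 0 0 0 0;0 0 0 0 0 0 0;0 0 0 0 0 0 0;0 0 0 0 0 0 0;0 0 0 0 0 0 0;0 0 0 0 0 0 0;0 0 0 0 0 0 0",
  force=60,
)

```text
t: 3.78
tcp_pos: [0.5531, 0.1345, 0.0578]
tcp_rot: [[0.001, 0.962, 0.272], [0.0, 0.272, -0.962], [-1.0, 0.001, 0.0]]
force: [-1.1, -0.5, 6.0]
grip_width: 0.0135
```

drive_tool(
  increments="0 0 0 0 0 0 0;0 0 0 -4 0 0 0;0 0 0 -8 0 0 0;0 0 0 -10 0 0 0;0 0 0 -12 0 0 0;0 0 0 -12 0 0 0;0 0 0 -12 0 0 0;0 0 0 -12 0 0 0;0 0 0 -10 0 0 0;0 0 0 0 0 0 0",
)

```text
t: 4.62
tcp_pos: [0.554, 0.1347, 0.1398]
tcp_rot: [[0.003, 0.962, 0.272], [0.0, 0.272, -0.962], [-1.0, 0.003, 0.0]]
force: [0.6, 0.1, -1.4]
grip_width: 0.0134
```

Run:
```python
from h import *
np.set_printoptions(precision=4,suppress=True)
s=observe();print(s["t"],s["tcp_pos"],yawz(s["tcp_rot"]),s["force"],s["grip_width"])
# jig frame from initial scene+side clouds: plates z~54; fit edges in jig axes
for n in ["scene","side"]:
    P=np.load(n+"0.npz")["P"]; 
    a=np.radians(10.1);ex=np.array([np.cos(a),np.sin(a)]);ey=np.array([-np.sin(a),np.cos(a)])
    o=np.array([.549,-.178]); q=(P[...,:2]-o)*1000; X=q@ex;Y=q@ey;Z=P[...,2]*1000
    m=(abs(X)<40)&(abs(Y)<110)
    for y in range(-110,111,4):
        k=m&(abs(Y-y)<2); 
        if k.sum()>5: print(n,y,k.sum(),np.round(np.percentile(Z[k],[10,50,90]),1)) if abs(y)<30 or abs(y)>60 else 0
    for lo,hi,l in [(8,30,"base")]:
        k=(abs(X)<90)&(abs(Y)<140)&(Z>8)&(Z<60); print(l, np.percentile(X[k],[.5,99.5]),np.percentile(Y[k],[.5,99.5]))
    # plates' tops: edges by y-distribution and x extents
    for nm,k in [("+",(abs(Z-54)<2.5)&(Y>4)&(Y<90)&(abs(X)<60)),("-",(abs(Z-54)<2.5)&(Y<0)&(Y>-100)&(abs(X)<60))]:
        print(n,nm,"X",np.percentile(X[k],[1,99]),"Y",np.percentile(Y[k],[2,98]))
```

```text
4.6167 [0.554  0.1347 0.1398] -74.19627916386285 [ 0.5751  0.0694 -1.3803] 0.013433985267937605
scene -110 8 [41.5 42.4 43.4]
scene -106 43 [41.8 43.4 44.8]
scene -102 40 [41.6 43.  44.6]
scene -98 250 [16.5 31.5 42.6]
scene -94 30 [12.7 22.7 31.5]
scene -90 13 [13.7 30.7 32.4]
scene -62 17 [54.  55.5 61.3]
scene -26 43 [54.  55.  56.4]
scene -22 41 [54.3 55.3 56.6]
scene -18 43 [54.6 55.4 56.4]
scene -14 52 [53.4 55.  56.5]
scene -10 90 [48.5 51.7 54.6]
scene -6 92 [41.9 45.4 48.9]
scene -2 87 [36.2 39.8 43.1]
scene 14 42 [53.2 54.7 55.9]
scene 18 42 [54.1 55.4 56.8]
scene 22 48 [53.4 55.4 56.8]
scene 26 44 [54.3 55.2 56.6]
scene 62 218 [14.3 42.5 54.7]
scene 66 50 [12.4 15.9 31.6]
scene 70 46 [12.5 14.7 31.1]
scene 74 47 [12.5 14.4 30.8]
scene 78 44 [12.3 14.5 30.8]
scene 82 49 [12.4 15.3 30.9]
scene 86 47 [12.4 14.6 30.3]
scene 90 48 [12.6 15.1 30.9]
scene 94 16 [16.2 26.2 31.5]
scene 98 16 [28.3 30.6 31.7]
scene 106 8 [42.2 43.  43.7]
scene 110 29 [41.8 43.3 44.6]
base [-52.449  65.712] [-108.498   124.1574]
scene + X [-50.8626  50.1547] Y [12.6839 61.6655]
scene - X [-50.3671  5
[... 426 characters left out ...]
[52.2 53.1 54.2]
side -18 83 [52.1 53.2 54.3]
side -14 68 [52.2 53.1 54.1]
side -2 6 [36.3 38.9 39.8]
side 2 173 [34.  38.6 41.4]
side 6 157 [41.3 44.2 47.1]
side 10 168 [47.  50.  53.5]
side 14 79 [52.2 53.2 54.5]
side 18 84 [52.5 53.4 54.6]
side 22 74 [52.  53.5 54.5]
side 26 82 [52.4 53.5 54.7]
side 62 28 [52.1 53.  53.7]
side 82 8 [28.8 29.1 30. ]
side 86 12 [26.3 28.8 30. ]
side 90 12 [21.7 28.9 30.3]
side 94 21 [14.4 28.5 30.6]
side 98 57 [10.7 12.2 29.4]
side 102 69 [10.5 11.7 29.7]
side 106 398 [12.7 28.4 40.1]
side 110 39 [39.8 41.3 42.8]
base [-63.9946  61.6372] [-115.3101  116.2032]
side + X [-49.1347  49.7157] Y [10.7949 60.1852]
side - X [-49.0874  50.3404] Y [-62.4358 -13.894 ]
```

Grip holds at 13.4 mm. Scene and side agree on the jig: yaw about 10.1°, plate centre at (0.549, -0.178). The root faces are at jig y of about -1.6 and +1.3, so the gap is about 3 mm. Carrying the gauge there.

drive_tool(
  increments="5.7 0 0 0 0 0 0;0 0 0 0 -1.9 10 0;0 0 0 0 -3.9 20 0;0 0 0 0 -5.8 30 0;0 0 0 0 -5.8 30 0;0 0 0 0 -5.8 30 0;0 0 0 0 -5.8 30 0;0 0 0 0 -5.8 30 0;0 0 0 0 -5.8 30 0;0 0 0 0 -5.8 30 0",
)

```text
t: 5.45
tcp_pos: [0.5485, -0.1119, 0.1369]
tcp_rot: [[-0.001, 0.984, 0.178], [0.0, 0.178, -0.984], [-1.0, -0.001, -0.0]]
force: [0.7, 0.4, -1.2]
grip_width: 0.0132
```

drive_tool(
  increments="0 0 0 0 -5.8 30 0;0 0 0 0 -3.9 20 0;0 0 0 0 -2.3 12 0;0 0 0 0 -1 5 0;0 0 0 0 0 0 0;0 0 0 0 0 0 0;0 0 0 0 0 0 0",
)

```text
t: 6.03
tcp_pos: [0.5481, -0.1769, 0.1372]
tcp_rot: [[-0.0, 0.984, 0.177], [0.0, 0.177, -0.984], [-1.0, -0.0, -0.0]]
force: [1.1, 0.2, -1.5]
grip_width: 0.0136
```

```bash
cat >> h.py <<'E'
A=np.radians(10.1);EX=np.array([np.cos(A),np.sin(A)]);EY=np.array([-np.sin(A),np.cos(A)]);O=np.array([.549,-.178])
def st():
    s=observe();q=(s["tcp_pos"][:2]-O)*1000;f=s["force"]
    print("t",round(s["t"],2),"jigX %.2f Y %.2f"%(q@EX,q@EY),"z %.2f"%(s["tcp_pos"][2]*1000),"yaw %.2f"%yawz(s["tcp_rot"]),"tilt",np.round(np.degrees(s["tcp_rot"][2,1:]),2),"fX %.1f fY %.1f fz %.1f"%(f[:2]@EX,f[:2]@EY,f[2]),"tq",np.round(s["torque"],2),"w",round(s["grip_width"]*1000,2))
E
python3 - <<'E'
from h import *
st()
for n in ["side","wrist"]:
    im,d,p,C=shot(n); np.savez(n+"2.npz",im=im,d=d,C=C)
    if n=="side":
        w=np.linalg.inv(C); c=w@[.549,-.178,.06,1]; u=int(p["fx"]*c[0]/c[2]+p["cx"]);v=int(p["fy"]*c[1]/c[2]+p["cy"])
        a=cv2.resize(im[max(0,v-70):v+40,u-70:u+70],(560,440),interpolation=cv2.INTER_CUBIC); print(u,v); save("s2",a)
    else: save("w2",im)
E
```

```text
t 6.03 jigX -0.68 Y 1.19 z 137.19 yaw -79.82 tilt [-0.02 -0.03] fX 1.2 fY -0.0 fz -1.5 tq [ 0.02  0.01 -0.02] w 13.56
292 273
```

View pics/w2.png

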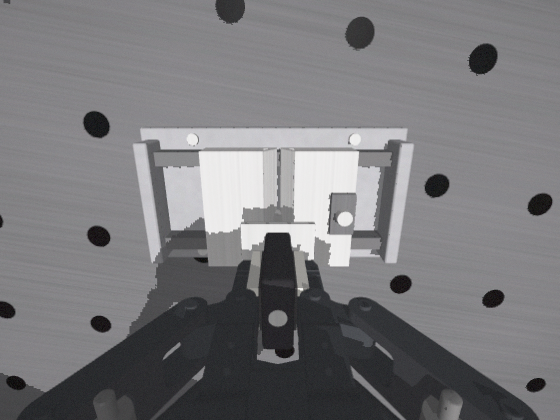

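View pics/s2.png

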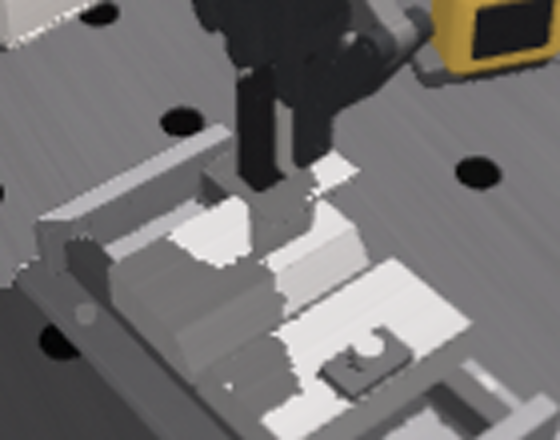

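The wrist view shows the V gap running upward at column about 279 (rows 150–215), between the plates at 202–265 and 293–357, just right of the gauge. I measure the gap in jig coordinates.

Run:
```python
from h import *
np.set_printoptions(precision=1,suppress=True,linewidth=180)
z=np.load("wrist2.npz");g=z["im"].astype(float).mean(2);p=cams.camera_params("wrist");C=z["C"]
for r in (165,195,210): print(r,g[r-3:r+4,255:302].mean(0).round(0))
def Y(u,v,zz): return ((onplane([[u,v]],zz,p,C)[0,:2]-O)*1000)@EY
for r in (160,180,205):
    row=g[r-4:r+5].mean(0); dg=np.gradient(row)
    pk=[u for u in range(258,300) if abs(dg[u])>=5 and abs(dg[u])==abs(dg[u-2:u+3]).max()]
    print(r,[(u,round(dg[u]),"top%.1f"%Y(u,r,.054),"root%.1f"%Y(u,r,.038)) for u in pk])
h=g[300:340]; print("handle",h.mean(0)[255:300].round(0)); print("handle centre Y at z~.134:",[Y(u,318,.134) for u in (276,278,280)])
```

```text
165 [234. 234. 232. 234. 235. 236. 234. 225. 193. 198. 200. 200. 198. 200. 196. 197. 196. 199. 193. 192. 200. 192. 129. 129. 127. 123. 174. 179. 179. 178. 178. 178. 176. 178. 178.
 177. 173. 175. 172. 179. 236. 236. 237. 238. 238. 238. 237.]
195 [234. 234. 232. 232. 232. 234. 234. 232. 207. 197. 201. 200. 198. 199. 198. 196. 196. 200. 196. 193. 200. 195. 146. 112. 116. 146. 177. 181. 180. 178. 179. 178. 176. 174. 180.
 175. 171. 181. 182. 222. 236. 236. 237. 237. 236. 236. 235.]
210 [142. 142. 142. 140. 142. 156. 157. 155. 146. 136. 140. 139. 127. 122. 122. 121. 121. 122. 121. 120. 128. 130. 128. 128. 127. 125. 126. 127. 123. 122. 124. 121. 121. 124. 127.
 123. 124. 136. 154. 234. 236. 236. 236. 236. 237. 236. 235.]
160 [(262, -21, 'top13.5', 'root14.3'), (276, -30, 'top2.7', 'root2.8'), (280, 34, 'top-0.4', 'root-0.5'), (294, 32, 'top-11.2', 'root-12.1')]
180 [(262, -19, 'top13.7', 'root14.6'), (277, -41, 'top1.9', 'root1.9'), (280, 29, 'top-0.5', 'root-0.6'), (294, 37, 'top-11.5', 'root-12.4')]
205 [(259, 6, 'top16.5', 'root17.5'), (263, -17, 'top13.2', 'root14.1'), (267, -10, 'top10.0', 'root10.6'), (276, -26, 'top2.7', 'root2.8'), (280, 24, 'top-0.5', 'root-0.7'), (294, 41, 'top-11.9', 'root-12.9')]
handle [44. 45. 45. 52. 60. 55. 50. 36. 37. 38. 38. 38. 39. 46. 59. 65. 69. 72. 75. 76. 77. 77. 78. 78. 77. 76. 76. 74. 72. 69. 64. 55. 43. 38. 39. 38. 38. 37. 43. 66. 69. 74. 61. 47.
 45.]
handle centre Y at z~.134: [np.float64(2.328572493247932), np.float64(1.1242577183597755), np.float64(-0.08005176170522557)]
```

Wrist puts the fixed root face at about -0.6 and the moving one at +2.4 (gap about 3). The gauge is at Y 1.2, which is close to centred. Lowering until the foot is just above the root.

drive_tool(
  increments="0 0 0 6 0 0 0;0 0 0 8 0 0 0;0 0 0 8 0 0 0;0 0 0 8 0 0 0;0 0 0 6 0 0 0;0 0 0 4 0 0.2 0;0 0 0 3 0 0 0;0 0 0 0 0 0 0;0 0 0 0 0 0 0;0 0 0 0 0 0 0",
)

```text
t: 6.97
tcp_pos: [0.5485, -0.1785, 0.0946]
tcp_rot: [[0.0, 0.985, 0.175], [-0.0, 0.175, -0.985], [-1.0, 0.0, 0.0]]
force: [0.0, 0.3, -1.4]
grip_width: 0.0134
```

```bash
python3 -c "
from h import *
st()"
```

```text
t 6.97 jigX -0.63 Y -0.38 z 94.56 yaw -79.90 tilt [0.02 0.02] fX 0.1 fY 0.3 fz -1.4 tq [0.   0.03 0.03] w 13.41
```

drive_tool(
  increments="0 0 0 1 0 0 0;0 0 0 1 0 0 0;0 0 0 1 0 0 0;0 0 0 1 0 0 0;0 0 0 1 0 0 0;0 0 0 0 0 0 0;0 0 0 0 0 0 0",
)

```text
t: 7.55
tcp_pos: [0.5481, -0.1782, 0.0892]
tcp_rot: [[-0.0, 0.985, 0.175], [0.0, 0.175, -0.985], [-1.0, -0.0, -0.0]]
force: [-0.0, 3.1, -1.4]
grip_width: 0.0132
```

```bash
python3 -c "
from h import *
st()"
```

```text
t 7.55 jigX -0.87 Y -0.01 z 89.15 yaw -79.90 tilt [-0.01 -0.02] fX 0.5 fY 3.0 fz -1.4 tq [ 0.57 -0.06 -0.  ] w 13.22
```

Light contact with the fixed face (fY +3 N), with no vertical load. I descend along the taper and shift +y as the blade thickens, keeping fY slightly positive.

drive_tool(
  increments="0 0 0 1 0 -0.15 0;0 0 0 1 0 -0.15 0;0 0 0 1 0 -0.15 0;0 0 0 0 0 0 0;0 0 0 0 0 0 0",
)

```text
t: 7.97
tcp_pos: [0.5482, -0.1778, 0.0864]
tcp_rot: [[0.0, 0.984, 0.175], [0.0, 0.175, -0.984], [-1.0, 0.0, -0.0]]
force: [-2.1, 3.2, 4.3]
grip_width: 0.0133
```

```bash
python3 -c "
from h import *
st()"
```

```text
t 7.97 jigX -0.75 Y 0.30 z 86.37 yaw -79.90 tilt [ 0.01 -0.  ] fX -1.5 fY 3.6 fz 4.3 tq [0.82 0.16 0.02] w 13.33
```

drive_tool(
  increments="0 0 0 0 0 0 0;0 0 0 0 0 0 0",
)

```text
t: 8.13
tcp_pos: [0.5482, -0.1779, 0.0864]
tcp_rot: [[0.0, 0.985, 0.175], [0.0, 0.175, -0.985], [-1.0, 0.0, -0.0]]
force: [-1.4, 4.2, 5.6]
grip_width: 0.0136
```

```bash
python3 -c "
from h import *
st()"
```

```text
t 8.13 jigX -0.75 Y 0.28 z 86.39 yaw -79.90 tilt [ 0.01 -0.  ] fX -0.6 fY 4.4 fz 5.6 tq [0.9  0.2  0.03] w 13.65
```

drive_tool(
  increments="0 0 0 1 0 -0.2 0;0 0 0 1 0 -0.2 0;0 0 0 1 0 -0.2 0;0 0 0 0 0 0 0",
)

```text
t: 8.47
tcp_pos: [0.5484, -0.1773, 0.0837]
tcp_rot: [[0.001, 0.984, 0.175], [-0.0, 0.175, -0.984], [-1.0, 0.001, 0.0]]
force: [-0.8, 5.1, 9.2]
grip_width: 0.0132
```

```bash
python3 -c "
from h import *
st()"
```

```text
t 8.47 jigX -0.45 Y 0.75 z 83.69 yaw -79.90 tilt [0.05 0.02] fX 0.1 fY 5.2 fz 9.2 tq [ 0.97  0.21 -0.01] w 13.22
```

drive_tool(
  increments="0 0 0 1 0 -0.18 0;0 0 0 1 0 -0.18 0;0 0 0 0 0 0 0",
)

```text
t: 8.72
tcp_pos: [0.5485, -0.177, 0.0817]
tcp_rot: [[0.001, 0.984, 0.175], [-0.0, 0.175, -0.984], [-1.0, 0.001, 0.0]]
force: [-0.2, 5.2, 10.7]
grip_width: 0.0134
```

```bash
python3 -c "
from h import *
st()"
```

```text
t 8.72 jigX -0.36 Y 1.08 z 81.73 yaw -79.90 tilt [0.06 0.03] fX 0.7 fY 5.2 fz 10.7 tq [1.01 0.08 0.05] w 13.4
```

drive_tool(
  increments="0 0 0 1 0 -0.25 0;0 0 0 1 0 -0.25 0;0 0 0 0 0 0 0",
)

```text
t: 8.97
tcp_pos: [0.5485, -0.1766, 0.0798]
tcp_rot: [[0.001, 0.984, 0.175], [-0.0, 0.175, -0.984], [-1.0, 0.001, 0.001]]
force: [-0.4, 3.6, 10.1]
grip_width: 0.0131
```

```bash
python3 -c "
from h import *
st()"
```

```text
t 8.97 jigX -0.27 Y 1.43 z 79.76 yaw -79.90 tilt [0.07 0.04] fX 0.3 fY 3.6 fz 10.1 tq [0.9  0.09 0.06] w 13.15
```

drive_tool(
  increments="0 0 0 1 0 -0.2 0;0 0 0 1 0 -0.2 0;0 0 0 0 0 0 0",
)

```text
t: 9.22
tcp_pos: [0.5484, -0.1763, 0.0776]
tcp_rot: [[0.001, 0.984, 0.175], [-0.001, 0.175, -0.984], [-1.0, 0.001, 0.001]]
force: [-0.4, 1.8, 7.5]
grip_width: 0.0138
```

```bash
python3 -c "
from h import *
st()"
```

```text
t 9.22 jigX -0.28 Y 1.76 z 77.62 yaw -79.90 tilt [0.07 0.04] fX -0.0 fY 1.8 fz 7.5 tq [ 0.68 -0.12  0.03] w 13.75
```

The taper is nearly through (foot about 25 mm). The rest is full thickness, so I go straight down.

drive_tool(
  increments="0 0 0 1 0 -0.08 0;0 0 0 1 0 0 0;0 0 0 0 0 0 0",
)

```text
t: 9.47
tcp_pos: [0.5483, -0.1763, 0.0755]
tcp_rot: [[0.001, 0.984, 0.175], [-0.001, 0.175, -0.984], [-1.0, 0.001, 0.001]]
force: [0.0, 3.0, 4.4]
grip_width: 0.0133
```

```bash
python3 -c "
from h import *
st()"
```

```text
t 9.47 jigX -0.37 Y 1.83 z 75.48 yaw -79.90 tilt [0.05 0.04] fX 0.6 fY 2.9 fz 4.4 tq [ 0.54 -0.12  0.01] w 13.27
```

drive_tool(
  increments="0 0 0 1 0 0 0;0 0 0 1 0 0 0;0 0 0 1 0 0 0;0 0 0 0 0 0 0",
)

```text
t: 9.8
tcp_pos: [0.5482, -0.1762, 0.0724]
tcp_rot: [[0.001, 0.984, 0.175], [-0.0, 0.175, -0.984], [-1.0, 0.001, 0.001]]
force: [1.4, 2.6, 2.7]
grip_width: 0.0134
```

```bash
python3 -c "
from h import *
st()"
```

```text
t 9.8 jigX -0.47 Y 1.88 z 72.36 yaw -79.90 tilt [0.04 0.03] fX 1.8 fY 2.3 fz 2.7 tq [ 0.44 -0.1   0.1 ] w 13.38
```

drive_tool(
  increments="0 0 0 1 0 0 0;0 0 0 1 0 0 0;0 0 0 1 0 0 0;0 0 0 1 0 0 0;0 0 0 0 0 0 0",
)

```text
t: 10.22
tcp_pos: [0.5481, -0.1763, 0.0683]
tcp_rot: [[0.001, 0.984, 0.175], [-0.0, 0.175, -0.984], [-1.0, 0.0, 0.001]]
force: [0.5, 1.0, 1.2]
grip_width: 0.0132
```

```bash
python3 -c "
from h import *
st()"
```

```text
t 10.22 jigX -0.56 Y 1.87 z 68.32 yaw -79.90 tilt [0.03 0.03] fX 0.7 fY 0.9 fz 1.2 tq [ 0.33 -0.05  0.04] w 13.24
```

drive_tool(
  increments="0 0 0 0.7 0 0 0;0 0 0 0.5 0 0 0;0 0 0 0 0 0 0",
)

```text
t: 10.47
tcp_pos: [0.5481, -0.1762, 0.0672]
tcp_rot: [[0.001, 0.984, 0.175], [-0.0, 0.175, -0.984], [-1.0, 0.0, 0.0]]
force: [-0.2, 1.7, 3.4]
grip_width: 0.0134
```

```bash
python3 -c "
from h import *
st()"
```

```text
t 10.47 jigX -0.60 Y 1.89 z 67.15 yaw -79.90 tilt [0.03 0.03] fX 0.1 fY 1.7 fz 3.4 tq [ 0.34 -0.1   0.07] w 13.44
```

Still light drag. I continue in small steps until the flange seats.

drive_tool(
  increments="0 0 0 0.4 0 0 0;0 0 0 0.4 0 0 0;0 0 0 0 0 0 0",
)

```text
t: 10.72
tcp_pos: [0.5481, -0.1762, 0.0667]
tcp_rot: [[0.001, 0.984, 0.175], [-0.0, 0.175, -0.984], [-1.0, 0.001, 0.001]]
force: [-1.8, 2.6, 11.2]
grip_width: 0.0132
```

```bash
python3 -c "
from h import *
st()"
```

```text
t 10.72 jigX -0.56 Y 1.94 z 66.71 yaw -79.90 tilt [0.04 0.03] fX -1.4 fY 2.9 fz 11.2 tq [0.52 0.27 0.  ] w 13.16
```

drive_tool(
  increments="0 0 0 0.3 0 0 0;0 0 0 0 0 0 0",
)

```text
t: 10.88
tcp_pos: [0.5481, -0.1762, 0.0667]
tcp_rot: [[0.001, 0.984, 0.175], [-0.001, 0.175, -0.984], [-1.0, 0.001, 0.001]]
force: [-2.6, 3.6, 16.8]
grip_width: 0.0136
```

```bash
python3 -c "
from h import *
st()"
```

```text
t 10.88 jigX -0.54 Y 1.91 z 66.70 yaw -79.90 tilt [0.05 0.04] fX -1.9 fY 4.0 fz 16.8 tq [0.58 0.54 0.07] w 13.64
```

Flange seated: z stopped at 66.7 and fz rose to about 17 N, well under 30 N. fY stayed at or above 0 throughout, so the blade kept touching the fixed face. Drawing straight out.

drive_tool(
  increments="0 0 0 -1 0 0 0;0 0 0 -1 0 0 0;0 0 0 -1 0 0 0;0 0 0 -1.5 0 0 0;0 0 0 -1.5 0 0 0;0 0 0 -1.5 0 0 0;0 0 0 -1.5 0 0 0;0 0 0 0 0 0 0",
)

```text
t: 11.55
tcp_pos: [0.5479, -0.1761, 0.0754]
tcp_rot: [[0.0, 0.985, 0.175], [-0.0, 0.175, -0.985], [-1.0, 0.0, 0.0]]
force: [-0.8, -1.5, 0.7]
grip_width: 0.0132
```

```bash
python3 -c "
from h import *
st()"
```

```text
t 11.55 jigX -0.73 Y 2.04 z 75.38 yaw -79.90 tilt [0.01 0.01] fX -1.1 fY -1.4 fz 0.7 tq [-0.4   0.12 -0.01] w 13.23
```

drive_tool(
  increments="0 0 0 -2 0 0 0;0 0 0 -2 0 0 0;0 0 0 -2 0 0 0;0 0 0 -2 0 0 0;0 0 0 -3 0 0 0;0 0 0 -3 0 0 0;0 0 0 -3 0 0 0;0 0 0 -4 0 0 0;0 0 0 -5 0 0 0;0 0 0 -6 0 0 0",
)

```text
t: 12.38
tcp_pos: [0.5477, -0.176, 0.1074]
tcp_rot: [[-0.0, 0.984, 0.175], [0.0, 0.175, -0.984], [-1.0, -0.0, -0.0]]
force: [-0.4, 0.3, -0.8]
grip_width: 0.0133
```

drive_tool(
  increments="0 0 0 -8 0 0 0;0 0 0 -10 0 0 0;0 0 0 -10 0 0 0;0 0 0 0 0 0 0;0 0 0 0 0 0 0;0 0 0 0 0 0 0",
)

```text
t: 12.88
tcp_pos: [0.5477, -0.176, 0.1349]
tcp_rot: [[-0.0, 0.985, 0.175], [-0.0, 0.175, -0.985], [-1.0, -0.0, 0.0]]
force: [-0.3, -0.5, -1.2]
grip_width: 0.0132
```

Run:
```python
from h import *
np.set_printoptions(precision=1,suppress=True,linewidth=180)
st()
im,d,p,C=shot("wrist");np.savez("wrist3.npz",im=im,C=C);save("w3",im);g=im.astype(float).mean(2)
for n,f in(("before","wrist2.npz"),("after","wrist3.npz")):
    z=np.load(f);g=z["im"].astype(float).mean(2);C=z["C"];Y=lambda u,v,zz:((onplane([[u,v]],zz,p,C)[0,:2]-O)*1000)@EY
    for r in (160,170,180,190):
        row=g[r-2:r+3].mean(0); dg=np.gradient(row)
        pk=[u for u in range(245,305) if abs(dg[u])>=10 and abs(dg[u])==abs(dg[u-2:u+3]).max()]
        print(n,r,[(u,round(dg[u]),"top%.1f"%Y(u,r,.054),"root%.1f"%Y(u,r,.038)) for u in pk])
s=observe(); q=s["tcp_pos"]; R=s["tcp_rot"]; print("to holder in tool after -5.7 turn", np.array([.5535-q[0],.1347-q[1]])*1000)
```

```text
t 12.88 jigX -0.89 Y 2.18 z 134.94 yaw -79.90 tilt [-0.  0.] fX -0.4 fY -0.5 fz -1.2 tq [-0.  0.  0.] w 13.23
before 160 [(262, -21, 'top13.5', 'root14.3'), (277, -32, 'top1.9', 'root1.9'), (280, 36, 'top-0.4', 'root-0.5'), (294, 33, 'top-11.2', 'root-12.1')]
before 170 [(262, -21, 'top13.6', 'root14.4'), (276, -44, 'top2.7', 'root2.8'), (280, 31, 'top-0.4', 'root-0.6'), (294, 28, 'top-11.3', 'root-12.3')]
before 180 [(262, -20, 'top13.7', 'root14.6'), (277, -40, 'top1.9', 'root1.9'), (280, 29, 'top-0.5', 'root-0.6'), (294, 34, 'top-11.5', 'root-12.4')]
before 190 [(263, -17, 'top13.0', 'root13.9'), (277, -41, 'top1.9', 'root1.9'), (280, 30, 'top-0.5', 'root-0.6'), (294, 41, 'top-11.6', 'root-12.6')]
after 160 [(259, -21, 'top16.5', 'root17.6'), (274, -27, 'top5.1', 'root5.3'), (281, 35, 'top-0.2', 'root-0.4'), (296, 40, 'top-11.7', 'root-12.7')]
after 170 [(260, -18, 'top15.9', 'root16.9'), (277, -45, 'top2.8', 'root2.9'), (281, 31, 'top-0.2', 'root-0.4'), (296, 27, 'top-11.8', 'root-12.8')]
after 180 [(260, -18, 'top16.1', 'root17.1'), (278, -44, 'top2.1', 'root2.0'), (281, 30, 'top-0.3', 'root-0.5'), (295, 35, 'top-11.2', 'root-12.2')]
after 190 [(260, -19, 'top16.3', 'root17.2'), (278, -43, 'top2.1', 'root2.0'), (281, 30, 'top-0.3', 'root-0.5'), (295, 38, 'top-11.3', 'root-12.3')]
to holder in tool after -5.7 turn [  5.9 310.6]
```

The wrist picture gives a top opening of 27.7 mm, less 22 mm of bevels, so a gap of about 5.8 ± 0.5 mm (2.9 before). Carrying the gauge back.

drive_tool(
  increments="0 0 0 0 1.9 -10 0;0 0 0 0 3.9 -20 0;0 0 0 0 5.8 -30 0;0 0 0 0 5.8 -30 0;0 0 0 0 5.8 -30 0;0 0 0 0 5.8 -30 0;0 0 0 0 5.8 -30 0;0 0 0 0 5.8 -30 0;0 0 0 0 5.8 -30 0;0 0 0 0 5.8 -30 0",
)

```text
t: 13.77
tcp_pos: [0.5511, 0.101, 0.1346]
tcp_rot: [[-0.001, 0.984, 0.175], [0.0, 0.175, -0.984], [-1.0, -0.001, -0.0]]
force: [0.2, 0.1, -0.2]
grip_width: 0.0133
```

drive_tool(
  increments="0 0 0 0 3.9 -20 0;0 0 0 0 2.4 -10 0;0 0 0 0 1.1 -4.8 0;-5.7 0 0 0 0 0 0;0 0 0 0 0 0 0;0 0 0 0 0 0 0;0 0 0 0 0 0 0;0 0 0 0 0 0 0",
)

```text
t: 14.43
tcp_pos: [0.5531, 0.1339, 0.1349]
tcp_rot: [[-0.0, 0.963, 0.27], [-0.0, 0.27, -0.963], [-1.0, -0.0, 0.0]]
force: [0.4, -0.1, -1.6]
grip_width: 0.0131
```

Run:
```python
from h import *
np.set_printoptions(precision=4,suppress=True)
s=observe();print(s["t"],s["tcp_pos"],yawz(s["tcp_rot"]),s["force"],s["grip_width"])
im,d,p,C=shot("wrist");save("w4",im[100:400,130:430]);P=cloud(d,p,C)
near=np.linalg.norm(P[...,:2]-[.553,.134],axis=2)<.05
rect(P[near&(abs(P[...,2]-.046)<.006)],"holdertop"); rect(P[near&(P[...,2]>.165)&(P[...,2]<.20)],"handletop")
```

```text
14.4333 [0.5531 0.1339 0.1349] -74.36160141269134 [ 0.3752 -0.0549 -1.6309] 0.01308354116762044
holdertop 2578 c [563.6 138.5] size [43.2 50.2] ang 15.4 z [42.4 43.6 44.7]
handletop 14273 c [552.9 134.8] size [37.1 97. ] ang 11.9 z [171.2 188.2 198.6]
```

View pics/w4.png

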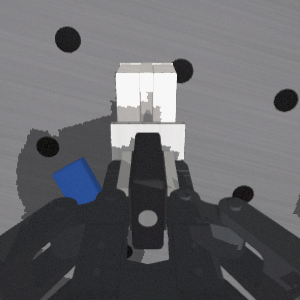

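The gauge is held upright over the holder: the slot is at column about 147 and the handle at 148, so they are aligned. Lowering, with a force check at the mouth.

drive_tool(
  increments="0 0 0 8 0 0 0;0 0 0 10 0 0 0;0 0 0 8 0 0 0;0 0 0 6 0 0 0;0 0 0 3 0 0 0;0 0 0 3 0 0 0;0 0 0 3 0 0 0;0 0 0 2 0 0 0;0 0 0 0 0 0 0",
)

```text
t: 15.23
tcp_pos: [0.553, 0.1345, 0.0917]
tcp_rot: [[-0.0, 0.962, 0.272], [-0.0, 0.272, -0.962], [-1.0, -0.0, -0.0]]
force: [0.5, -0.8, -0.9]
grip_width: 0.013
```

```bash
python3 -c "
from h import *
st()"
```

```text
t 15.23 jigX 58.70 Y 306.99 z 91.69 yaw -74.20 tilt [-0.02 -0.  ] fX 0.4 fY -0.9 fz -0.9 tq [-0.01 -0.04  0.03] w 13.03
```

drive_tool(
  increments="0 0 0 4 0 0 0;0 0 0 5 0 0 0;0 0 0 5 0 0 0;0 0 0 5 0 0 0;0 0 0 5 0 0 0;0 0 0 4 0 0 0;0 0 0 3 0 0 0;0 0 0 0 0 0 0",
)

```text
t: 15.9
tcp_pos: [0.5527, 0.1345, 0.0603]
tcp_rot: [[-0.001, 0.962, 0.272], [-0.0, 0.272, -0.962], [-1.0, -0.001, -0.0]]
force: [0.2, -0.1, -1.8]
grip_width: 0.0134
```

```bash
python3 -c "
from h import *
st()"
```

```text
t 15.9 jigX 58.47 Y 306.96 z 60.25 yaw -74.20 tilt [-0.06 -0.01] fX 0.2 fY -0.2 fz -1.8 tq [-0.03  0.01 -0.  ] w 13.37
```

drive_tool(
  increments="0 0 0 1 0 0 0;0 0 0 1 0 0 0;0 0 0 0.5 0 0 0;0 0 0 0 0 0 0;0 0 0 0 0 0 0",
)

```text
t: 16.32
tcp_pos: [0.5532, 0.1345, 0.0586]
tcp_rot: [[0.0, 0.962, 0.272], [0.0, 0.272, -0.962], [-1.0, 0.0, 0.0]]
force: [-0.2, 0.1, -1.3]
grip_width: 0.0137
```

```bash
python3 -c "
from h import *
st()"
```

```text
t 16.32 jigX 58.89 Y 306.96 z 58.61 yaw -74.20 tilt [0.01 0.  ] fX -0.2 fY 0.1 fz -1.3 tq [-0.01 -0.    0.01] w 13.67
```

drive_tool(
  increments="0 0 0 0.5 0 0 0;0 0 0 0.5 0 0 0;0 0 0 0.3 0 0 0;0 0 0 0 0 0 0",
)

```text
t: 16.65
tcp_pos: [0.5531, 0.1345, 0.0578]
tcp_rot: [[0.001, 0.962, 0.272], [0.0, 0.272, -0.962], [-1.0, 0.0, 0.0]]
force: [-4.1, -0.6, 10.1]
grip_width: 0.0136
```

```bash
python3 -c "
from h import *
st()"
```

```text
t 16.65 jigX 58.89 Y 306.97 z 57.76 yaw -74.19 tilt [0.03 0.01] fX -4.2 fY 0.2 fz 10.1 tq [-0.04  0.5  -0.01] w 13.63
```

Seated at z 57.8, the same height as at pick-up. Easing off a little, then releasing and retreating upward.

drive_tool(
  increments="0 0 0 -0.4 0 0 0;0 0 0 0 0 0 0.3;0 0 0 0 0 0 0.6;0 0 0 0 0 0 0.9;0 0 0 0 0 0 1;0 0 0 0 0 0 1;0 0 0 0 0 0 1;0 0 0 0 0 0 1;0 0 0 0 0 0 1;0 0 0 0 0 0 1",
)

```text
t: 17.48
tcp_pos: [0.5531, 0.1345, 0.0576]
tcp_rot: [[0.0, 0.962, 0.272], [0.0, 0.272, -0.962], [-1.0, 0.0, 0.0]]
force: [-0.2, 0.1, 0.5]
grip_width: 0.0856
```

drive_tool(
  increments="0 0 0 -4 0 0 1;0 0 0 -8 0 0 1;0 0 0 -14 0 0 1;0 0 0 -18 0 0 1;0 0 0 -18 0 0 1;0 0 0 -18 0 0 1;0 0 0 -18 0 0 1;0 0 0 -18 0 0 1;0 0 0 -12 0 0 1;0 0 0 0 0 0 1",
)

```text
t: 18.32
tcp_pos: [0.5543, 0.1347, 0.1889]
tcp_rot: [[0.005, 0.962, 0.272], [0.001, 0.272, -0.962], [-1.0, 0.005, 0.001]]
force: [0.4, 0.1, 0.7]
grip_width: 0.0854
```

Run:
```python
from h import *
st()
im,d,p,C=shot("wrist");P=cloud(d,p,C)
near=np.linalg.norm(P[...,:2]-[.553,.134],axis=2)<.05
rect(P[near&(P[...,2]>.09)&(P[...,2]<.105)],"handletop"); rect(P[near&(abs(P[...,2]-.046)<.006)],"holdertop")
im,d,p,C=shot("scene");P=cloud(d,p,C);save("s5",cv2.resize(im[130:290,150:450],(750,400),interpolation=cv2.INTER_CUBIC))
for n,PP in(("before",np.load("scene0.npz")["P"]),("after",P)):
    q=(PP[...,:2]-O)*1000;X=q@EX;Y=q@EY;Z=PP[...,2]*1000
    for nm,k in [("+",(abs(Z-55)<1.5)&(Y>4)&(Y<90)&(abs(X)<40)),("-",(abs(Z-55)<1.5)&(Y<0)&(Y>-100)&(abs(X)<40))]: print(n,nm,np.percentile(Y[k],[2,50,98]))
```

```text
t 18.32 jigX 60.06 Y 306.94 z 188.85 yaw -74.19 tilt [0.26 0.04] fX 0.4 fY 0.1 fz 0.7 tq [ 0.01 -0.02  0.  ] w 85.39
handletop 675 c [553.1 135. ] size [36.1 13.6] ang 16.2 z [95.5 97.6 98.8]
holdertop 2337 c [552.5 135.4] size [66.1 50.1] ang 15.7 z [42.4 45.3 48.6]
before + [12.68240918 38.35170198 61.61930934]
before - [-60.73369054 -30.17384555 -10.84707371]
after + [16.15711857 40.74632088 64.44128415]
after - [-59.59348229 -31.05788982 -10.58438298]
```

View pics/s5.png

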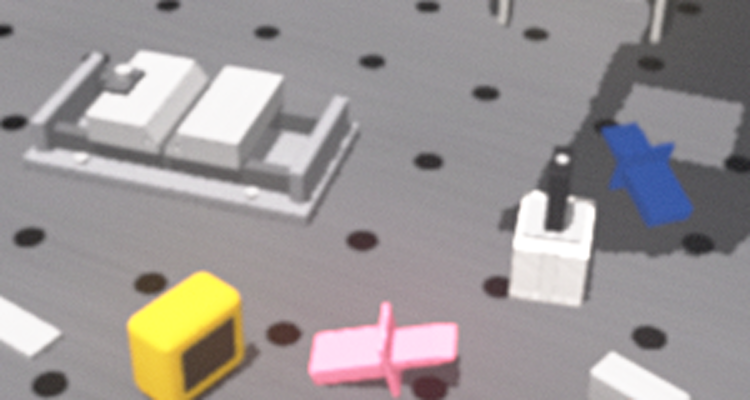

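The gauge stands upright and fully seated in its holder at (557,205). The handle top is at the same height and pose as at the start. The gap is open, the bystanders are untouched and the gripper is clear, so I hand in.

```bash
python3 -c "
from h import *
print(ctrl.sign_off())"
```

```text
the job is handed in; nothing more can be done
None
```

The job is done and handed in at about 18.4 s. I worked the gauge straight down into the root gap until its flange rested on the plates, drew it straight out, and put it back upright in its holder.

- **Insertion:** vertical force peaked at about 17 N at seating in the readings between steps, and sideways force at about 5 N. The blade stayed in light contact with the fixed face all the way down.
- **Gap:** the wrist camera gives about 5.8 ± 0.5 mm afterwards, against about 2.9 mm before. The scene camera shows the sliding plate moved about 2.4 to 3.5 mm, which agrees. Neither view can resolve the exact slack; that the fit is snug rests on the contact force during insertion.
- **Withdrawal:** I saw a brief sideways load of about 1.5 N towards the sliding plate. That is below its 5 N friction, so it should not have shifted the gap.
- **Holder:** the gauge seated at the same tool height as at pick-up (57.8 mm). Its handle is within 0.5 mm and 1° of where it started.
- **Bystanders:** the tape measure and both look-alikes look unmoved in the last picture. The square and hammer were only partly in that view, but the arm never went near them.

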